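# Seat the rocking roof of the toy engine sheds

## Task

One of the four identical wooden roofs on the toy engine sheds is not home and rocks. With the fingertips, press down on the roofs near a short end to find the one that rocks, then press that one down in its middle until it sits level and fully home. Only press: do not lift any roof, and leave the other toys where they stand.

Things in the scene. Friction and masses are not known exactly. Their poses are not given: they have to be found in the camera images.
- roof_a: one of four identical flat wooden roofs, 80 (x) x 60 (y) x 8 mm, 60 g, loose on a toy engine shed of the same outline, whose 6 mm walls carry its rim all round (locating strips hidden below). Origin: centre of the board's underside, top 8 mm above; z up. Sheds differ in height: roof tops stand 64 to 79 mm above the table, so height does not tell which is loose
- roof_b: as roof_a. Any one of the four may be the loose one; the other three are home and do not give anywhere when pressed. The loose one looks level too: it is propped 4.5 mm above its walls on the 16 mm wide top of a stiff dowel under its middle
- roof_c: as roof_a. How the loose one rocks: a light press (1 to 3 N) 30 mm from its centre along its x tips that end down until it meets the wall (tilt about 0.13 rad, the pressed spot 3 to 4 mm lower); it levels itself when let go
- roof_d: as roof_a. How the loose one is seated: pressed in its middle it stays put below about 12 N, then the dowel gives and it goes down 4.5 mm until it lies on its walls, and stays there without rocking
- tanker: bystander: loose red metal toy tanker car, 130 long (its x) x 42 x 71 mm, origin under its middle on the table
- tree: bystander: loose green silicone toy tree, 64 mm across, 102 mm tall, origin at the centre of its foot
- drum: bystander: loose blue plastic storage drum with its lid on, 98 mm across, 100 mm tall, origin at the centre of its underside
- signal_box: bystander: wooden toy signal box fixed to the table, 80 x 100 x 93 mm tall, with a brass winding knob on its front (-x) face and a white barrier arm reaching to 170 mm from its middle on its +y side; origin under its middle
Things that resemble listed ones, but are neither listed nor needed, are in the scene too. What is shaped like the roof_a but grey is not meant. What is shaped like the roof_c but blue is not meant.

How it is judged:
By the outcome, as a careful person would: the job done as asked, in the order asked, and still so for the second after the job is handed in, with the robot touching nothing.
It also fails if it takes over 51 s, if anything falls off the work surface, if the arm or the gripper's body presses on something with over 40 N, if the wrist force passes 120 N, or if a joint passes its speed limit or range.

## Robot

A 7-joint arm with a two-finger parallel gripper is mounted at the origin on the work surface. World frame = base frame: x ahead of the robot, y to its left, z up, the work surface at z = 0. Lengths are in m, angles in rad, forces in N, time in s.
With the tool pointing down it reaches from about 0.4 to 0.85 m from the base axis. Payload 10.4 kg.
Tool frame: the origin (TCP) lies between the finger pads; the fingertips stand 11 mm ahead of it and the grasp point (between the pads) lies 8 mm behind it; z points along the fingers, y is the direction in which the jaws open and shut (so a half turn about z gives the same grasp; the last joint's range is limited). The gripper opens to 87 mm and grips with 3 to 60 N. Pads are 19 mm wide; open, the fingers measure 117 mm over their backs; the gripper's body (75 mm by 190 mm) begins 51 mm behind the grasp point.
Start: joints at [-1.141, 0.332, -0.065, 1.46, 0.022, 1.35, -0.088], TCP at [0.273, 0.562, 0.205] pointing down, gripper open.
Joint ranges: [-2.6, 2.6], [-0.5, 2.12], [-1.47, 1.34], [0.16, 2.42], [-1.27, 4.41], [0.06, 2.06], [-2.6, 2.6]. Speed limits (rad/s): [2.22, 2.22, 2.79, 2.79, 3.14, 3.14, 3.14].

## Interface

Orientations are given as a unit quaternion [x, y, z, w].
In Python, from bench import r, eyes gives the robot as it stands.
- The arm moves only by the shell command python3 -m inch 'ROWS' [FORCE]. ROWS is a JSON object of lists of equal length, an entry for each row: "translation": the shift along the world's x, y, z scaled (see below), a list of three; "rot": the turn, a rotation vector about the world's x, y, z scaled (see below), a list of three; "jaw": the finger opening in mm, from 0 to 87. In form: {"translation": [[tx, ty, tz], ...], "rot": [[ax, ay, az], ...], "jaw": [jaw, ...]}. A call has 1 to 20 rows; each row is the pose to reach, as a shift and turn from the pose measured when the call began; what a row does not reach only later rows make up. The controller multiplies each number of a shift by 100 mm and each number of a turn by 60 degrees. A row lasts 1/10 s, in which the tool goes at most 50 mm and 8.59 degrees, less where a joint would pass 70% of its speed; a pose out of reach is approached as far as the arm can. A call with a number of a shift or a turn outside -1 to 1 is refused whole. A call with a gripper value outside its range is refused whole. The fingers move at their own pace and stop on an object; FORCE is the grip in N (left out, the last holds). Time passes only in rows, so rows that repeat a pose let the fingers close. It gives the time, the measured TCP pose, the force and the opening at its end, in the units of the state.
- r.read_state(): the state, without advancing time (a new reading comes with each control period).
- eyes.camera(name): name is "scene" or "top" or "wrist"; returns the picture (420x560x3 uint8, blue, green, red); there is no depth.
- eyes.calibration(name): a dict with "fx", "fy", "cx", "cy" (pixels), "distortion" ([k1, k2, p1, p2, k3] as OpenCV has them; the pictures are not rectified), "R" (3x3) and "t" (3): a world point X has camera coordinates R X + t; the wrist camera has in their place "hand_eye" (4x4, takes a point from camera to tool coordinates, whose origin is the TCP and whose axes are the flange's). Camera axes: x right, y down, z forward; pixel columns grow to the right and rows downward; lengths in m; the calibration is good to about 2 mm. A picture is of the moment at which its call begins: read the wrist's pose just before it. calibration takes no time and is no camera call.
- r.close_job(): hands the job in, once; it reports no verdict.
The state is a dict: "time": time; "joint_positions": joint angles; "joint_vel": joint speeds; "joint_torque": joint torques, N m; "ee_pos": TCP position; "eef_rot": TCP orientation; "ft_force": force on the tool from outside, world axes, zero at the start; "torque": the same for the moment, N m; "width": finger opening in m.
Only numpy, scipy, OpenCV 4.12 (cv2) and the standard library are available. Lean on these libraries where they do the work, as an engineer would, in place of code of your own. Each camera call takes 0.05 s, during which the arm holds its last target. There are 200 camera calls.

## Working session

There is one attempt and no reset: what is moved stays moved. The work goes in short steps, Python scripts to look and compute and a shell command to move; the robot and the scene stay as the last step left them, time stands still between calls to the robot, and variables do not carry over. Pictures are saved under pics/ and viewed, about 8 in all and at most 12, crops included, and the job is handed in when it is done.

```bash
ls; mkdir -p pics
python3 - <<'E'
from bench import r,eyes
import cv2,numpy as np
a=eyes.camera("scene");b=eyes.camera("top")
cv2.imwrite("pics/s1.png",a);cv2.imwrite("pics/t1.png",b)
for n in("scene","top","wrist"):print(n,eyes.calibration(n))
s=r.read_state();print(s['time'],s['ee_pos'],s['eef_rot'],s['ft_force'],s['width'])
E
```

```text
pics
scene {'fx': 420.8740385632791, 'fy': 420.8740385632791, 'cx': 286.5237031987697, 'cy': 208.77080415037318, 'distortion': array([0.03274623, 0.        , 0.        , 0.        , 0.        ]), 'R': array([[-0.63043096,  0.77621313,  0.00707013],
       [ 0.46028216,  0.38113877, -0.80179397],
       [-0.62505771, -0.50222149, -0.59755873]]), 't': array([ 0.38651774, -0.19731685,  1.4910114 ])}
top {'fx': 490.33255255772303, 'fy': 490.33255255772303, 'cx': 284.02079049713865, 'cy': 208.71615696790147, 'distortion': array([-0.17582808,  0.        ,  0.        ,  0.        ,  0.        ]), 'R': array([[-0.02342109, -0.99968887, -0.00857973],
       [-0.99562521,  0.02410066, -0.09027513],
       [ 0.09045382,  0.00642785, -0.99587991]]), 't': array([-0.02166697,  0.55935053,  1.22622677])}
wrist {'fx': 307.24990873499195, 'fy': 307.24990873499195, 'cx': 282.2987032267947, 'cy': 211.23642655056625, 'distortion': array([0.01909162, 0.        , 0.        , 0.        , 0.        ]), 'hand_eye': array([[-6.09741000e-05, -9.65491052e-01, -2.60436221e-01,
         7.25609065e-02],
       [ 9.99999926e-01,  4.02636542e-05, -3.83388658e-04,
         7.89408263e-04],
       [ 3.80644433e-04, -2.60436225e-01,  9.65490978e-01,
        -1.79006516e-01],
       [ 0.00000000e+00,  0.00000000e+00,  0.00000000e+00,
         1.00000000e+00]])}
0.1 [0.27328005 0.5617083  0.20426212] [ 2.24446333e-01  9.74486268e-01 -5.88990553e-04 -9.60737319e-05] [ 0.2133769  -0.27437072  0.42547507] 0.08698094502578473
```

View pics/s1.png

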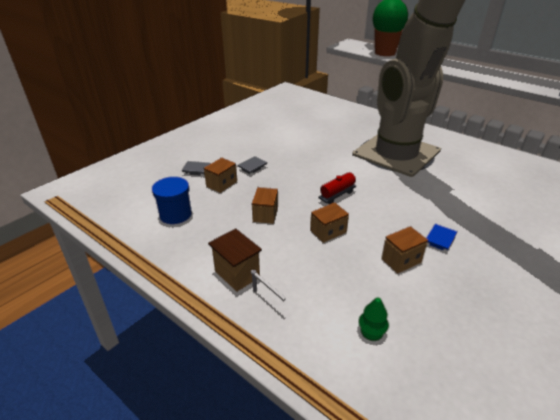

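View pics/t1.png

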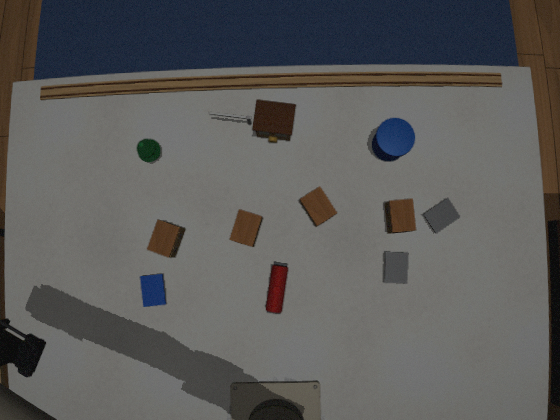

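The first two pictures show four wooden shed roofs. In the top view they are at (166,238), (246,227), (318,206) and (400,215). In the scene view they are at (405,240), (329,215), (265,197) and (221,170). Possible confusions in the top view are the grey boards at (441,215) and (396,267), the blue board at (153,290), and the brown signal box at (273,119). Next is one close crop of both views.

Run:
```python
import cv2,numpy as np
b=cv2.imread("pics/t1.png");a=cv2.imread("pics/s1.png")
A=cv2.resize(b[180:265,140:420],None,fx=2.8,fy=2.8,interpolation=cv2.INTER_CUBIC)
B=cv2.resize(a[155:275,195:435],None,fx=3,fy=3,interpolation=cv2.INTER_CUBIC)
C=np.zeros((600,790,3),np.uint8);C[:238,:784]=cv2.convertScaleAbs(A,alpha=1.5);C[240:600,:720]=B
cv2.imwrite("pics/c1.png",C)
```

```text
(no output)
```

View pics/c1.png

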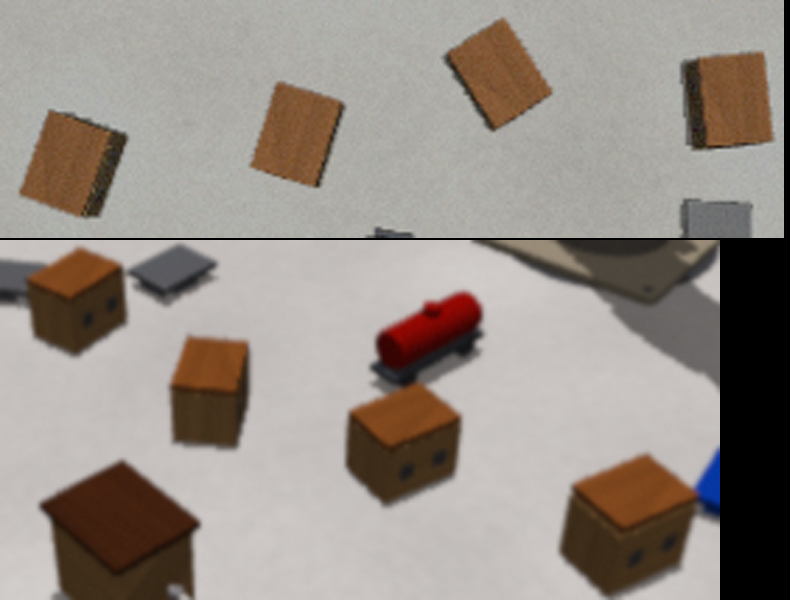

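```bash
cat > fit.py <<'E'
from bench import eyes
import cv2,numpy as np
from scipy.optimize import least_squares
T=[[(51,111),(113,131),(82,216),(20,194)],[(279,82),(343,103),(319,186),(251,167)],[(505,18),(551,92),(494,129),(446,57)],[(698,57),(764,52),(772,141),(706,149)]]
S=[[(576,488),(648,455),(697,494),(625,530)],[(349,412),(418,383),(461,413),(386,447)],[(187,337),(248,341),(243,391),(171,387)],[(28,284),(80,249),(124,265),(74,298)]]
ct,cs=eyes.calibration("top"),eyes.calibration("scene")
def proj(c,X):
    K=np.array([[c['fx'],0,c['cx']],[0,c['fy'],c['cy']],[0,0,1]])
    return cv2.projectPoints(X,cv2.Rodrigues(c['R'])[0],c['t'],K,c['distortion'])[0][:,0]
def corners(p):
    q=np.array([[.04,.03],[.04,-.03],[-.04,-.03],[-.04,.03]]);c,s=np.cos(p[3]),np.sin(p[3])
    return np.c_[q@np.array([[c,s],[-s,c]])+p[:2],np.full(4,p[2])]
if __name__=="__main__":
  for t,s in zip(T,S):
    t=np.array(t)/2.8-.3+[140,180];s=(np.array(s)-[0,240])/3-.3+[195,155]
    best=None
    for k in range(4):
      for y in(-1.2,-.4,.4,1.2):
        f=lambda p:np.r_[(proj(ct,corners(p))-t).ravel(),(proj(cs,corners(p))-np.roll(s,k,0)).ravel()]
        o=least_squares(f,[.6,0,.07,y])
        if best is None or o.cost<best.cost:best=o
    p=best.x;print(p.round(4),"rms",np.sqrt(2*best.cost/16).round(2),"xaxis",np.cos(p[3]).round(3),np.sin(p[3]).round(3))
E
python3 fit.py
```

```text
[ 0.4882  0.2665  0.0724 -0.3513] rms 0.72 xaxis 0.939 -0.344
[ 0.5102  0.0598  0.0632 -0.3131] rms 0.52 xaxis 0.951 -0.308
[ 0.5595 -0.1195  0.0622 -1.0212] rms 3.2 xaxis 0.522 -0.853
[ 0.5311 -0.3284  0.0659  0.0733] rms 0.47 xaxis 0.997 0.073
```

```bash
sed -i 's/(505,18),(551,92),(494,129),(446,57)/(446,57),(505,18),(551,92),(494,129)/' fit.py; python3 fit.py
```

```text
[ 0.4882  0.2665  0.0724 -0.3513] rms 0.72 xaxis 0.939 -0.344
[ 0.5102  0.0598  0.0632 -0.3131] rms 0.52 xaxis 0.951 -0.308
[ 0.5596 -0.1191  0.0632  0.568 ] rms 0.62 xaxis 0.843 0.538
[ 0.5311 -0.3284  0.0659  0.0733] rms 0.47 xaxis 0.997 0.073
```

Fit residuals are about 0.6 px, which is good enough to start. I'll close the jaws and move above the -x end of the first roof.

```bash
python3 -m inch '{"translation":[[0.6,-0.9,0],[1,-1,0],[1,-1,0],[1,-1,0],[1,-1,0],[1,-1,0]],"rot":[[0,0,0],[0,0,0],[0,0,0],[0,0,0],[0,0,0],[0,0,0]],"jaw":[0,0,0,0,0,0]}' 10
```

```text
time: 0.7
ee_pos: [0.3721, 0.4625, 0.204]
eef_rot: [0.224, 0.975, -0.001, -0.001]
ft_force: [0.6, -1.4, -0.7]
width: 0.0472
```

```bash
python3 -m inch '{"translation":[[0.5,-1,0],[0.88,-1,0],[0.88,-1,0],[0.88,-1,0]],"rot":[[0,0,0],[0,0,0],[0,0,0],[0,0,0]],"jaw":[0,0,0,0]}'
python3 -m inch '{"translation":[[0,-0.5,0],[0,-0.85,0],[0,-0.85,-0.5],[0,-0.85,-0.95],[0,-0.85,-0.95],[0,-0.85,-0.95],[0,-0.85,-0.95]],"rot":[[0,0,0],[0,0,0],[0,0,0],[0,0,0],[0,0,0],[0,0,0],[0,0,0]],"jaw":[0,0,0,0,0,0,0]}'
python3 - <<'E'
from bench import r,eyes
import cv2,numpy as np
a=eyes.camera("wrist");cv2.imwrite("pics/w1.png",a)
print([r.read_state()['ft_force'].round(2) for _ in range(3)])
E
```

```text
time: 1.1
ee_pos: [0.4635, 0.3589, 0.2039]
eef_rot: [0.226, 0.974, -0.001, 0.0]
ft_force: [0.3, -0.2, -0.2]
width: 0.0154
time: 1.8
ee_pos: [0.4643, 0.2757, 0.1114]
eef_rot: [0.226, 0.974, -0.0, 0.001]
ft_force: [0.1, -0.2, 0.5]
width: 0.0005
[array([ 0.15,  0.6 , -0.11]), array([ 0.15,  0.6 , -0.11]), array([ 0.15,  0.6 , -0.11])]
```

View pics/w1.png

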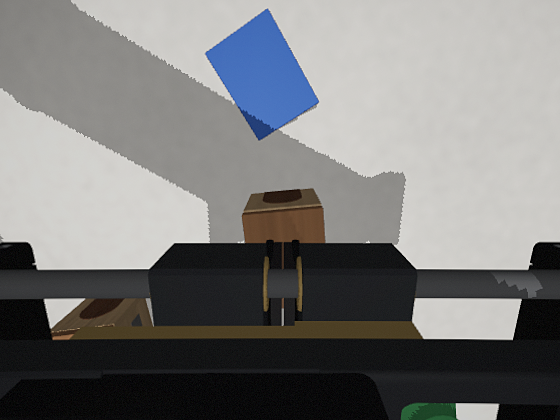

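The wrist view shows the first roof's -x end at (284,225), lined up with the closed fingers at column 283. The blue board is at (262,75) and is not the target. I'll go down to just above the roof.

```bash
python3 -m inch '{"translation":[[0,0,-0.15],[0,0,-0.25],[0,0,-0.25],[0,0,-0.25]],"rot":[[0,0,0],[0,0,0],[0,0,0],[0,0,0]],"jaw":[0,0,0,0]}'
python3 -m inch '{"translation":[[0,0,-0.01],[0,0,-0.01]],"rot":[[0,0,0],[0,0,0]],"jaw":[0,0]}'
python3 -m inch '{"translation":[[0,0,-0.01],[0,0,-0.01]],"rot":[[0,0,0],[0,0,0]],"jaw":[0,0]}'
python3 -m inch '{"translation":[[0,0,-0.01],[0,0,-0.01]],"rot":[[0,0,0],[0,0,0]],"jaw":[0,0]}'
```

```text
time: 2.25
ee_pos: [0.4642, 0.2753, 0.086]
eef_rot: [0.226, 0.974, -0.0, 0.001]
ft_force: [-0.2, 0.3, 0.1]
width: 0.0006
time: 2.45
ee_pos: [0.4643, 0.2753, 0.0851]
eef_rot: [0.226, 0.974, -0.0, 0.001]
ft_force: [-0.1, -0.7, 0.5]
width: 0.0006
time: 2.65
ee_pos: [0.4644, 0.2753, 0.0842]
eef_rot: [0.226, 0.974, -0.0, 0.001]
ft_force: [0.4, -0.4, -0.5]
width: 0.0005
time: 2.85
ee_pos: [0.4643, 0.2752, 0.0831]
eef_rot: [0.226, 0.974, -0.0, 0.001]
ft_force: [-0.1, -0.6, 0.1]
width: 0.0007
```

```bash
python3 -m inch '{"translation":[[0,0,-0.01],[0,0,-0.01]],"rot":[[0,0,0],[0,0,0]],"jaw":[0,0]}' | grep -E 'pos|ft'
python3 -m inch '{"translation":[[0,0,-0.01],[0,0,-0.01]],"rot":[[0,0,0],[0,0,0]],"jaw":[0,0]}'| grep -E 'pos|ft'
python3 -m inch '{"translation":[[0,0,-0.01],[0,0,-0.01]],"rot":[[0,0,0],[0,0,0]],"jaw":[0,0]}'| grep -E 'pos|ft'
```

```text
ee_pos: [0.4642, 0.2752, 0.0819]
ft_force: [0.6, -0.6, -0.2]
ee_pos: [0.4642, 0.2751, 0.0808]
ft_force: [0.7, -0.1, 0.1]
ee_pos: [0.4641, 0.2751, 0.0796]
ft_force: [0.4, -0.5, 0.2]
```

```bash
python3 -m inch '{"translation":[[0,0,-0.01],[0,0,-0.01]],"rot":[[0,0,0],[0,0,0]],"jaw":[0,0]}' | grep -E 'pos|ft'
python3 -m inch '{"translation":[[0,0,-0.01],[0,0,-0.01]],"rot":[[0,0,0],[0,0,0]],"jaw":[0,0]}'| grep -E 'pos|ft'
python3 - <<'E'
from bench import r,eyes
import cv2
cv2.imwrite("pics/w2.png",eyes.camera("wrist"));cv2.imwrite("pics/s2.png",eyes.camera("scene"))
a=cv2.imread("pics/w2.png")[120:300,140:440];b=cv2.imread("pics/s2.png")[185:275,360:460]
import numpy as np
c=np.vstack([cv2.resize(a,(500,300)),cv2.resize(b,(500,300) if 0 else (333,300)) if 0 else cv2.copyMakeBorder(cv2.resize(b,(333,300)),0,0,0,167,cv2.BORDER_CONSTANT)])
cv2.imwrite("pics/c2.png",c);print(r.read_state()['ft_force'])
E
```

```text
ee_pos: [0.464, 0.275, 0.0784]
ft_force: [-0.5, 0.2, -0.2]
ee_pos: [0.4639, 0.275, 0.0773]
ft_force: [0.7, 0.9, -0.8]
[-0.40777755 -0.41430744 -0.08594438]
```

View pics/c2.png

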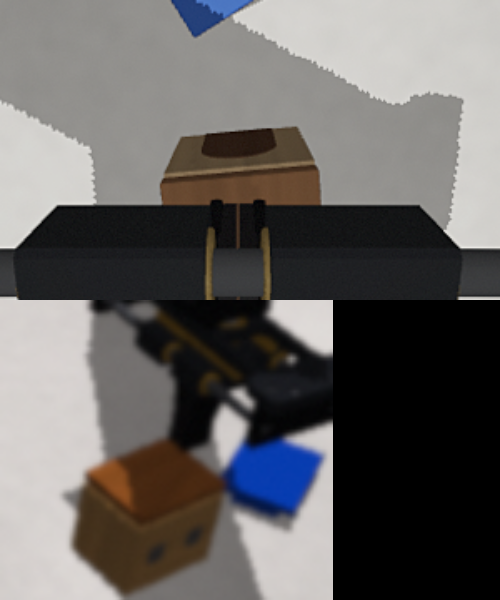

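Neither crop shows contact clearly. I'll measure this roof's edge height from the two wrist views.

Run:
```python
from bench import r,eyes
import numpy as np,cv2
from scipy.spatial.transform import Rotation as Ro
from fit import proj,corners,cs
w=eyes.calibration("wrist");H=w['hand_eye'];K=np.array([[w['fx'],0,w['cx']],[0,w['fy'],w['cy']],[0,0,1]])
def P(pos,q):
    M=np.eye(4);M[:3,:3]=Ro.from_quat(q).as_matrix();M[:3,3]=pos;return np.linalg.inv(M@H)[:3]
q=[.226,.974,0,.0005]
P1=P([.4643,.2757,.1114],q);P2=P([.4639,.275,.0773],q)
for a,b in(((243,212),(237,230)),((325,206),(331,221))):
    u=[cv2.undistortPoints(np.array([[x]],float),K,w['distortion'])[0,0] for x in(a,b)]
    X=cv2.triangulatePoints(P1,P2,u[0],u[1])[:,0];print((X[:3]/X[3]).round(4))
for z in(.06,.0724):
  c=corners([.4882,.2665,z,-.3513]);print(c.round(3).tolist())
  for Pm in(P1,P2):
    uv=cv2.projectPoints(c,cv2.Rodrigues(Pm[:,:3])[0],Pm[:,3],K,w['distortion'])[0][:,0];print(uv.round(0).tolist())
print(proj(cs,np.array([[.464,.275,.066]])), ((proj(cs,np.array([[.464,.275,.066]]))-[360,185])*3.33+[0,300]))
```

```text
[0.4336 0.2648 0.1077]
[0.4609 0.3111 0.0777]
[[0.536, 0.281, 0.06], [0.515, 0.225, 0.06], [0.44, 0.252, 0.06], [0.461, 0.308, 0.06]]
[[325.0, 295.0], [254.0, 302.0], [240.0, 210.0], [318.0, 202.0]]
[[332.0, 320.0], [251.0, 327.0], [235.0, 224.0], [325.0, 214.0]]
[[0.536, 0.281, 0.072], [0.515, 0.225, 0.072], [0.44, 0.252, 0.072], [0.461, 0.308, 0.072]]
[[327.0, 303.0], [252.0, 310.0], [238.0, 215.0], [320.0, 206.0]]
[[335.0, 330.0], [249.0, 338.0], [232.0, 229.0], [327.0, 220.0]]
[[413.54672393 236.88325524]] [[178.31059069 472.77123994]]
```

```bash
python3 -m inch '{"translation":[[0,0,-0.01],[0,0,-0.01]],"rot":[[0,0,0],[0,0,0]],"jaw":[0,0]}' | grep -E 'pos|ft'
python3 -m inch '{"translation":[[0,0,-0.01],[0,0,-0.01]],"rot":[[0,0,0],[0,0,0]],"jaw":[0,0]}'| grep -E 'pos|ft'
python3 - <<'E'
import cv2,numpy as np
b=cv2.imread("pics/s2.png")[165:275,340:480];a=cv2.imread("pics/s1.png")[165:275,340:480]
cv2.imwrite("pics/c3.png",np.hstack([cv2.resize(x,(400,314),interpolation=cv2.INTER_CUBIC) for x in(cv2.convertScaleAbs(a,alpha=1.6),cv2.convertScaleAbs(b,alpha=1.6))]))
E
```

```text
ee_pos: [0.4639, 0.2749, 0.0763]
ft_force: [0.8, 0.1, 0.2]
ee_pos: [0.4638, 0.2749, 0.0751]
ft_force: [-0.1, 0.2, -0.6]
```

View pics/c3.png

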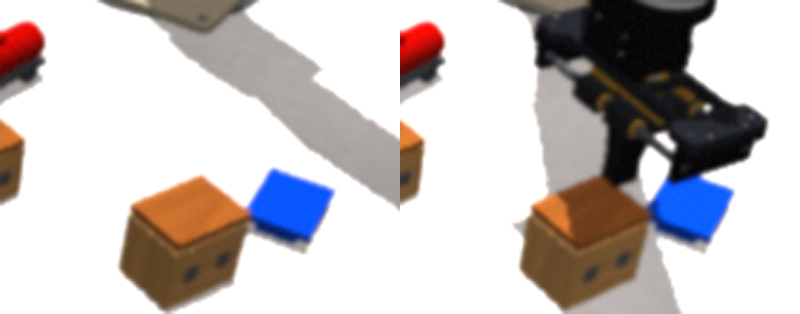

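The finger seems to sit higher or further back than the numbers say, with no contact force so far. I'll look at it again in the scene and top views.

Run:
```python
from bench import r,eyes
import cv2,numpy as np
from fit import *
a=eyes.camera("scene");b=eyes.camera("top");cv2.imwrite("pics/s3.png",a);cv2.imwrite("pics/t3.png",b)
s=r.read_state();p=s['ee_pos'];print(p,s['ft_force'],s['joint_positions'].round(3) if hasattr(s['joint_positions'],'round') else s['joint_positions'])
pts=np.array([p-[0,0,.011],p,p+[0,0,.043]]);print(proj(cs,pts),proj(ct,pts))
A=cv2.resize(cv2.convertScaleAbs(a[195:275,380:450],alpha=1.8),(525,600),interpolation=cv2.INTER_CUBIC)
B=cv2.resize(cv2.convertScaleAbs(b[200:300,125:215],alpha=1.8),(270,300),interpolation=cv2.INTER_CUBIC)
C=np.zeros((600,795,3),np.uint8);C[:,:525]=A;C[:300,525:]=B
cv2.imwrite("pics/c4.png",C)
```

```text
[0.46385858 0.27494883 0.0752199 ] [0.92659159 0.1157232  0.25725184] [-0.727  0.256  0.12   1.848 -0.032  1.04   0.521]
[[413.41580569 237.40415934]
 [414.26806069 233.9316174 ]
 [417.71427407 219.91587464]] [[160.39854941 248.19808553]
 [159.25438696 248.14908569]
 [154.58115506 247.94793076]]
```

View pics/c4.png

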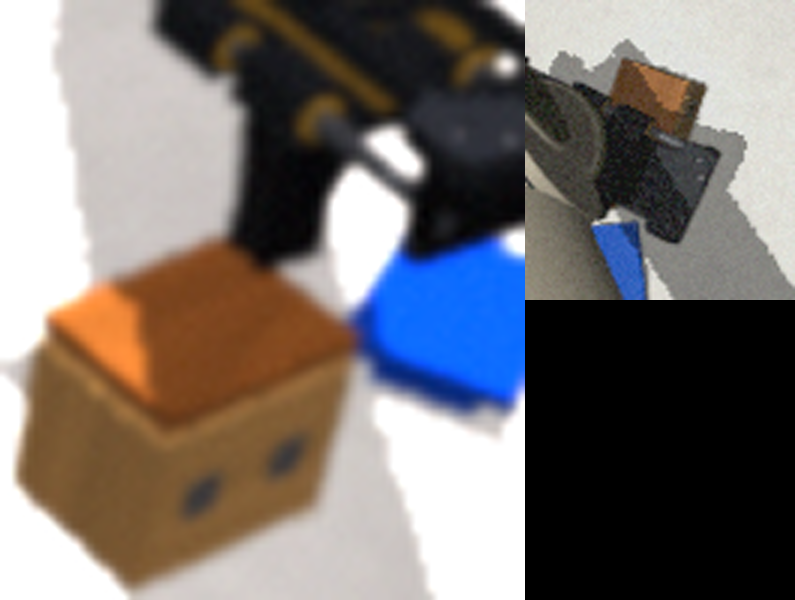

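```bash
python3 -m inch '{"translation":[[0,0,-0.015],[0,0,-0.015]],"rot":[[0,0,0],[0,0,0]],"jaw":[0,0]}' | grep -E 'pos|ft'
python3 -m inch '{"translation":[[0,0,-0.015],[0,0,-0.015]],"rot":[[0,0,0],[0,0,0]],"jaw":[0,0]}'| grep -E 'pos|ft'
python3 -m inch '{"translation":[[0,0,-0.015],[0,0,-0.015]],"rot":[[0,0,0],[0,0,0]],"jaw":[0,0]}'| grep -E 'pos|ft'
python3 - <<'E'
from bench import r,eyes
import cv2,numpy as np
from fit import *
from scipy.spatial.transform import Rotation as Ro
# blue board corners in top view -> world z=.008, then predict in w1 image
b=cv2.imread("pics/t1.png");m=((b[...,0].astype(int)-b[...,2])>80).astype(np.uint8);m[:, :130]=0;m[:,200:]=0;m[:260]=0;m[330:]=0
c=cv2.boxPoints(cv2.minAreaRect(np.argwhere(m)[:,::-1].astype(np.float32)))
K=np.array([[ct['fx'],0,ct['cx']],[0,ct['fy'],ct['cy']],[0,0,1]])
u=cv2.undistortPoints(c[:,None],K,ct['distortion'])[:,0]
C=-ct['R'].T@ct['t'];D=np.c_[u,np.ones(4)]@ct['R'];X=C+D*((.008-C[2])/D[:,2])[:,None]
print(X.round(3).tolist())
w=eyes.calibration("wrist");M=np.eye(4);M[:3,:3]=Ro.from_quat([.226,.974,0,.0005]).as_matrix();M[:3,3]=[.4643,.2757,.1114]
P=np.linalg.inv(M@w['hand_eye'])
print(proj({**w,'R':P[:3,:3],'t':P[:3,3]},X).round(0).tolist())
E
```

```text
ee_pos: [0.4638, 0.2749, 0.0735]
ft_force: [0.9, -0.4, 0.5]
ee_pos: [0.4637, 0.2748, 0.0718]
ft_force: [0.4, -0.2, 0.1]
ee_pos: [0.4635, 0.2747, 0.07]
ft_force: [1.0, 0.0, -0.5]
[[0.39, 0.337, 0.008], [0.396, 0.289, 0.008], [0.324, 0.281, 0.008], [0.319, 0.329, 0.008]]
[[308.0, 103.0], [261.0, 134.0], [213.0, 59.0], [262.0, 23.0]]
```

Run:
```python
from bench import r,eyes
import cv2,numpy as np
cv2.imwrite("pics/s4.png",eyes.camera("scene"))
for n in("s2","s3","s4"):
    g=cv2.imread(f"pics/{n}.png").max(2)
    print(n,[(x,int(np.max(np.where(g[200:240,x]<38)[0],initial=-1))+200) for x in range(408,428)])
g=cv2.imread("pics/s4.png")
print(g[222:240:1,420].tolist()); print(g[222:240,415].tolist())
```

```text
s2 [(408, 203), (409, 199), (410, 199), (411, 226), (412, 227), (413, 228), (414, 229), (415, 229), (416, 229), (417, 228), (418, 228), (419, 228), (420, 227), (421, 227), (422, 225), (423, 219), (424, 217), (425, 215), (426, 214), (427, 214)]
s3 [(408, 204), (409, 200), (410, 199), (411, 227), (412, 228), (413, 229), (414, 230), (415, 230), (416, 229), (417, 229), (418, 228), (419, 228), (420, 228), (421, 227), (422, 225), (423, 220), (424, 218), (425, 216), (426, 215), (427, 215)]
s4 [(408, 205), (409, 201), (410, 228), (411, 229), (412, 230), (413, 231), (414, 231), (415, 231), (416, 231), (417, 231), (418, 230), (419, 230), (420, 229), (421, 228), (422, 225), (423, 220), (424, 219), (425, 218), (426, 217), (427, 217)]
[[4, 3, 4], [7, 5, 5], [6, 5, 5], [5, 4, 4], [6, 4, 4], [6, 4, 4], [6, 5, 6], [16, 14, 16], [43, 44, 45], [77, 79, 82], [88, 91, 97], [70, 77, 90], [42, 56, 79], [23, 44, 74], [18, 40, 73], [14, 39, 72], [18, 41, 74], [17, 41, 74]]
[[6, 7, 6], [6, 6, 6], [6, 6, 6], [6, 6, 6], [4, 5, 4], [7, 7, 6], [3, 1, 2], [5, 4, 6], [7, 6, 7], [6, 8, 15], [10, 22, 39], [16, 33, 59], [16, 38, 68], [16, 37, 67], [16, 37, 67], [15, 36, 67], [17, 38, 69], [16, 38, 70]]
```

The finger tip images about 25 mm higher than computed, or further back. I'll keep descending in small steps and watch the force.

```bash
python3 -m inch '{"translation":[[0,0,-0.02],[0,0,-0.03],[0,0,-0.03]],"rot":[[0,0,0],[0,0,0],[0,0,0]],"jaw":[0,0,0]}' | grep -E 'pos|ft'
python3 -m inch '{"translation":[[0,0,-0.015],[0,0,-0.015]],"rot":[[0,0,0],[0,0,0]],"jaw":[0,0]}'| grep -E 'pos|ft'
python3 -m inch '{"translation":[[0,0,-0.015],[0,0,-0.015]],"rot":[[0,0,0],[0,0,0]],"jaw":[0,0]}'| grep -E 'pos|ft'
python3 - <<'E'
from bench import r,eyes
import cv2,numpy as np
a=eyes.camera("scene");w=eyes.camera("wrist");cv2.imwrite("pics/s5.png",a);cv2.imwrite("pics/w5.png",w)
g=a.max(2);print([(x,int(np.max(np.where(g[200:240,x]<38)[0],initial=-1))+200) for x in range(408,428)])
print(r.read_state()['ft_force'])
A=cv2.resize(cv2.convertScaleAbs(a[195:275,380:450],alpha=1.8),(350,400),interpolation=cv2.INTER_CUBIC)
B=cv2.resize(w,(450,338));C=np.zeros((400,800,3),np.uint8);C[:,:350]=A;C[:338,350:]=B;cv2.imwrite("pics/c5.png",C)
E
```

```text
ee_pos: [0.4634, 0.2747, 0.0669]
ft_force: [-0.1, 0.1, 0.5]
ee_pos: [0.4633, 0.2746, 0.0652]
ft_force: [0.6, 0.2, -0.9]
ee_pos: [0.4632, 0.2745, 0.0635]
ft_force: [0.5, -0.4, -0.2]
[(408, 204), (409, 203), (410, 230), (411, 231), (412, 232), (413, 233), (414, 234), (415, 233), (416, 233), (417, 233), (418, 232), (419, 232), (420, 231), (421, 229), (422, 225), (423, 221), (424, 220), (425, 219), (426, 216), (427, 215)]
[0.66205606 0.22457366 0.83263707]
```

View pics/c5.png

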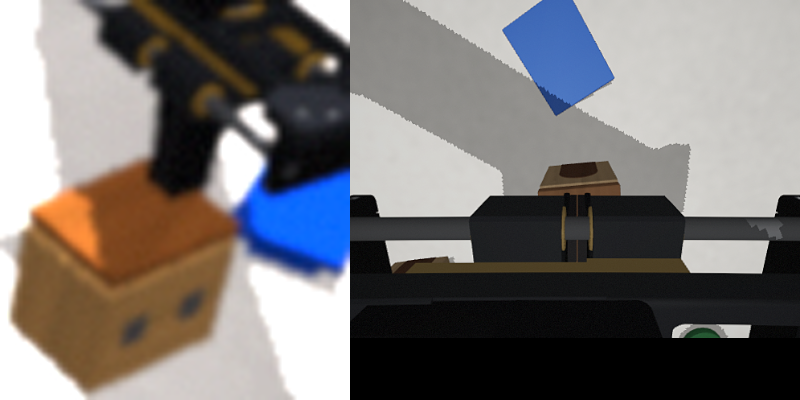

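Now the finger covers part of the roof in the scene view, with its tip at (415,233) and a few mm of clearance. The closed fingertips stand about 24 mm higher than nominal. I'll continue in 1 mm steps.

```bash
python3 -m inch '{"translation":[[0,0,-0.01],[0,0,-0.01]],"rot":[[0,0,0],[0,0,0]],"jaw":[0,0]}' | grep -E 'pos|ft'
python3 -m inch '{"translation":[[0,0,-0.01],[0,0,-0.01]],"rot":[[0,0,0],[0,0,0]],"jaw":[0,0]}'| grep -E 'pos|ft'
python3 -m inch '{"translation":[[0,0,-0.01],[0,0,-0.01]],"rot":[[0,0,0],[0,0,0]],"jaw":[0,0]}'| grep -E 'pos|ft'
python3 -m inch '{"translation":[[0,0,-0.01],[0,0,-0.01]],"rot":[[0,0,0],[0,0,0]],"jaw":[0,0]}'| grep -E 'pos|ft'
```

```text
ee_pos: [0.4633, 0.2745, 0.0625]
ft_force: [0.2, -1.0, -0.3]
ee_pos: [0.4632, 0.2745, 0.0614]
ft_force: [-0.1, 0.2, 0.4]
ee_pos: [0.4631, 0.2744, 0.0602]
ft_force: [-0.4, -0.5, 0.1]
ee_pos: [0.463, 0.2744, 0.0591]
ft_force: [-0.9, 0.1, 0.2]
```

```bash
python3 -m inch '{"translation":[[0,0,-0.01],[0,0,-0.01]],"rot":[[0,0,0],[0,0,0]],"jaw":[0,0]}' | grep -E 'pos|ft'
python3 -m inch '{"translation":[[0,0,-0.01],[0,0,-0.01]],"rot":[[0,0,0],[0,0,0]],"jaw":[0,0]}'| grep -E 'pos|ft'
python3 -m inch '{"translation":[[0,0,-0.01],[0,0,-0.01]],"rot":[[0,0,0],[0,0,0]],"jaw":[0,0]}'| grep -E 'pos|ft'
python3 - <<'E'
from bench import r,eyes
import cv2,numpy as np
a=eyes.camera("scene");cv2.imwrite("pics/s6.png",a)
g=a.max(2);print([(x,int(np.max(np.where(g[200:245,x]<38)[0],initial=-1))+200) for x in range(408,428)])
E
```

```text
ee_pos: [0.463, 0.2744, 0.058]
ft_force: [-0.5, 0.3, 0.3]
ee_pos: [0.4628, 0.2744, 0.0569]
ft_force: [-0.2, 0.7, 1.4]
ee_pos: [0.463, 0.2745, 0.0564]
ft_force: [-2.8, -1.2, 6.0]
[(408, 205), (409, 232), (410, 233), (411, 234), (412, 235), (413, 236), (414, 236), (415, 235), (416, 235), (417, 235), (418, 234), (419, 234), (420, 233), (421, 229), (422, 226), (423, 223), (424, 222), (425, 221), (426, 218), (427, 218)]
```

```bash
cat > tilt.py <<'E'
import cv2,numpy as np,sys
def shift(f0,f1,x,y,w,h):
    P=[cv2.imread(f"pics/{n}.png",0)[y:y+h,x:x+w].astype(np.float32) for n in(f0,f1)]
    W=np.eye(2,3,dtype=np.float32)
    cc,W=cv2.findTransformECC(P[0],P[1],W,cv2.MOTION_TRANSLATION,(3,100,1e-5))
    return W[:,2].round(2),round(cc,4)
E
python3 - <<'E'
from tilt import shift
for a,b in(("s4","s5"),("s5","s6"),("s1","s6")):
    print(a,b,"front-edge",shift(a,b,392,243,32,14),"wall",shift(a,b,392,256,32,14))
E
```

```text
s4 s5 front-edge (array([ 0.03, -0.  ], dtype=float32), 0.9992) wall (array([ 0.01, -0.02], dtype=float32), 0.9999)
s5 s6 front-edge (array([ 0.25, -0.73], dtype=float32), 0.668) wall (array([ 0.02, -0.03], dtype=float32), 0.9993)Traceback (most recent call last):
  File "<stdin>", line 3, in <module>
  File "tilt.py", line 5, in shift
    cc,W=cv2.findTransformECC(P[0],P[1],W,cv2.MOTION_TRANSLATION,(3,100,1e-5))
         ~~~~~~~~~~~~~~~~~~~~^^^^^^^^^^^^^^^^^^^^^^^^^^^^^^^^^^^^^^^^^^^^^^^^^
cv2.error: OpenCV(4.12.0) /io/opencv/modules/video/src/ecc.cpp:589: error: (-7:Iterations do not converge) The algorithm stopped before its convergence. The correlation is going to be minimized. Images may be uncorrelated or non-overlapped in function 'findTransformECC'
```

Run:
```python
import cv2,numpy as np
C=np.hstack([cv2.resize(cv2.convertScaleAbs(cv2.imread(f"pics/{n}.png")[205:275,380:445],alpha=1.8),(390,420),interpolation=cv2.INTER_CUBIC) for n in("s5","s6")])
cv2.imwrite("pics/c6.png",C)
```

```text
(no output)
```

View pics/c6.png

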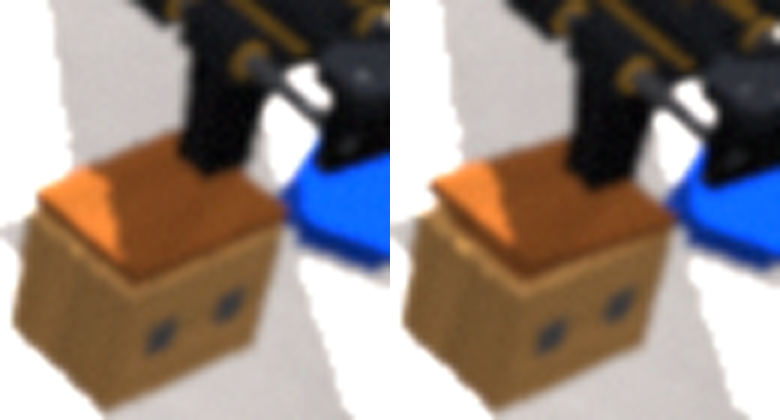

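The front edge lifted clearly: the roof's near edge moved while the wall below did not. So roof 1, at top-view (166,238), is the one that rocks. I'll lift the fingers, move over its middle, and check that it has levelled.

```bash
python3 -m inch '{"translation":[[0,0,0.2],[0,0,0.2],[0.26,-0.065,0.2],[0.26,-0.065,0.2],[0.26,-0.065,0.08],[0.26,-0.065,0.08],[0.26,-0.065,0.08]],"rot":[[0,0,0],[0,0,0],[0,0,0],[0,0,0],[0,0,0],[0,0,0],[0,0,0]],"jaw":[0,0,0,0,0,0,0]}' | grep -E 'time|pos|ft'
python3 - <<'E'
from bench import r,eyes
import cv2,numpy as np
from tilt import shift
a=eyes.camera("scene");cv2.imwrite("pics/s7.png",a);cv2.imwrite("pics/w7.png",eyes.camera("wrist"))
try: print(shift("s5","s7",392,243,32,14))
except Exception as e: print("ecc fail")
A=cv2.resize(cv2.convertScaleAbs(a[205:275,380:445],alpha=1.8),(390,420),interpolation=cv2.INTER_CUBIC)
C=np.zeros((420,790,3),np.uint8);C[:,:390]=A;C[:300,390:]=cv2.resize(cv2.imread("pics/w7.png"),(400,300));cv2.imwrite("pics/c7.png",C)
E
```

```text
time: 8.05
ee_pos: [0.4879, 0.2681, 0.0634]
ft_force: [0.7, 0.1, -0.1]
ecc fail
```

View pics/c7.png

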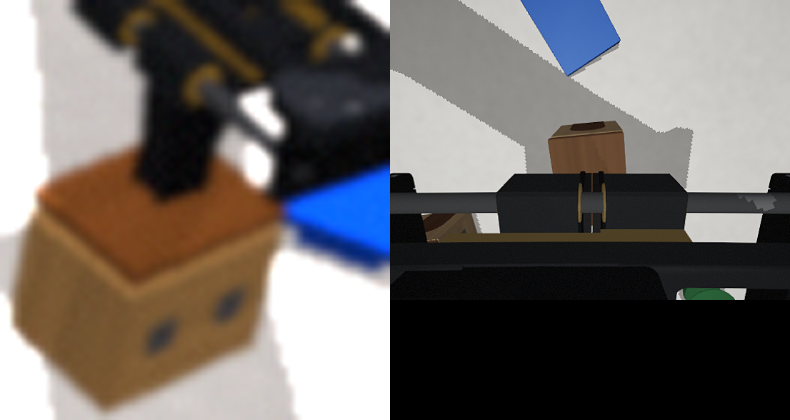

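The roof is level again. In the crop the tip, at about (170,190), looks slightly short of the roof middle at (158,205). I'll check with the finger's projected outline.

Run:
```python
import cv2,numpy as np
from fit import *
g=cv2.imread("pics/s7.png").max(2)
print([(x,int(np.max(np.where(g[200:245,x]<38)[0],initial=-1))+200) for x in range(398,420)])
def foot(p,z,hx=.0095,hy=.015):
    ex=np.array([-.899,.437]);ey=np.array([.437,.899])
    return np.array([[*(np.array(p)+a*hx*ex+b*hy*ey),z] for a,b in((1,1),(1,-1),(-1,-1),(-1,1))])
print("s6 model",proj(cs,foot([.463,.2745],.069)).round(1).tolist())
print("s7 model",proj(cs,foot([.4879,.2681],.0634+.0125)).round(1).tolist())
print("roof",proj(cs,corners([.4882,.2665,.0724,-.3513])).round(1).tolist(),proj(cs,np.array([[.4882,.2665,.0724]])))
print((proj(cs,corners([.4882,.2665,.0724,-.3513]))-[380,205])*6)
```

```text
[(398, 211), (399, 212), (400, 209), (401, 207), (402, 234), (403, 235), (404, 235), (405, 236), (406, 238), (407, 238), (408, 237), (409, 237), (410, 237), (411, 236), (412, 236), (413, 236), (414, 235), (415, 230), (416, 227), (417, 225), (418, 224), (419, 224)]
s6 model [[421.0, 238.3], [413.0, 231.0], [406.7, 233.1], [414.6, 240.4]]
s7 model [[414.4, 240.2], [406.4, 232.8], [400.0, 234.9], [407.9, 242.4]]
roof [[402.6, 251.5], [384.9, 236.9], [409.7, 226.3], [427.7, 240.0]] [[406.2305866  238.44146908]]
[[135.33019826 279.20968347]
 [ 29.69997857 191.17471228]
 [177.91400854 127.67901274]
 [286.4574927  210.24678477]]
```

The tip sits about 11 mm to the -x side of its computed place, and the earlier end press shows the same offset. I'll shift +11 mm in x and then descend lightly.

```bash
python3 -m inch '{"translation":[[0.11,0,0.02],[0.11,0,0.02],[0.11,0,0]],"rot":[[0,0,0],[0,0,0],[0,0,0]],"jaw":[0,0,0]}' | grep -E 'pos|ft'
python3 -m inch '{"translation":[[0,0,-0.01],[0,0,-0.01]],"rot":[[0,0,0],[0,0,0]],"jaw":[0,0]}' | grep -E 'pos|ft'
python3 -m inch '{"translation":[[0,0,-0.01],[0,0,-0.01]],"rot":[[0,0,0],[0,0,0]],"jaw":[0,0]}' | grep -E 'pos|ft'
python3 - <<'E'
from bench import r,eyes
import cv2,numpy as np
a=eyes.camera("scene");cv2.imwrite("pics/s8.png",a)
g=a.max(2)
print([(x,int(np.max(np.where(g[200:250,x]<38)[0],initial=-1))+200) for x in range(394,420)])
E
```

```text
ee_pos: [0.5002, 0.2684, 0.0646]
ft_force: [0.4, -0.5, -0.3]
ee_pos: [0.5001, 0.2683, 0.0634]
ft_force: [-0.7, -0.6, 0.1]
ee_pos: [0.4999, 0.2683, 0.0622]
ft_force: [-1.0, 0.3, 0.1]
[(394, 213), (395, 213), (396, 214), (397, 215), (398, 210), (399, 209), (400, 237), (401, 238), (402, 239), (403, 240), (404, 241), (405, 241), (406, 240), (407, 240), (408, 240), (409, 239), (410, 239), (411, 239), (412, 237), (413, 233), (414, 230), (415, 228), (416, 228), (417, 228), (418, 229), (419, 222)]
```

The footprint centre is now at (406,238), against the roof middle at (406,238.4). Now I'll press lightly.

```bash
python3 -m inch '{"translation":[[0,0,-0.01],[0,0,-0.01]],"rot":[[0,0,0],[0,0,0]],"jaw":[0,0]}' | grep -E 'pos|ft'
python3 -m inch '{"translation":[[0,0,-0.01],[0,0,-0.01]],"rot":[[0,0,0],[0,0,0]],"jaw":[0,0]}' | grep -E 'pos|ft'
python3 -m inch '{"translation":[[0,0,-0.01],[0,0,-0.01]],"rot":[[0,0,0],[0,0,0]],"jaw":[0,0]}' | grep -E 'pos|ft'
```

```text
ee_pos: [0.4998, 0.2683, 0.0612]
ft_force: [-0.0, -0.4, -0.4]
ee_pos: [0.4997, 0.2682, 0.06]
ft_force: [0.6, -0.5, -0.2]
ee_pos: [0.4997, 0.2682, 0.0588]
ft_force: [-0.7, 0.1, -0.5]
```

```bash
python3 -m inch '{"translation":[[0,0,-0.01],[0,0,-0.01]],"rot":[[0,0,0],[0,0,0]],"jaw":[0,0]}' | grep -E 'pos|ft'
python3 -m inch '{"translation":[[0,0,-0.01],[0,0,-0.01]],"rot":[[0,0,0],[0,0,0]],"jaw":[0,0]}' | grep -E 'pos|ft'
```

```text
ee_pos: [0.4999, 0.2683, 0.0583]
ft_force: [0.0, -0.5, 4.1]
ee_pos: [0.5003, 0.2685, 0.0582]
ft_force: [-1.9, -1.8, 9.1]
```

Contact is firm at 0.0583 m with 4 to 9 N, as expected for the dowel. I'll press on.

```bash
python3 -m inch '{"translation":[[0,0,-0.015],[0,0,-0.015]],"rot":[[0,0,0],[0,0,0]],"jaw":[0,0]}' | grep -E 'pos|ft'
python3 -m inch '{"translation":[[0,0,-0.015],[0,0,-0.015]],"rot":[[0,0,0],[0,0,0]],"jaw":[0,0]}' | grep -E 'pos|ft'
python3 -m inch '{"translation":[[0,0,-0.015],[0,0,-0.015]],"rot":[[0,0,0],[0,0,0]],"jaw":[0,0]}' | grep -E 'pos|ft'
```

```text
ee_pos: [0.5004, 0.2686, 0.0576]
ft_force: [-3.6, -2.5, 9.9]
ee_pos: [0.5005, 0.2686, 0.057]
ft_force: [-3.3, -1.9, 10.4]
ee_pos: [0.5005, 0.2686, 0.0564]
ft_force: [-3.8, -1.9, 11.3]
```

It is yielding at about 11 N and going down. I'll continue until it stops firmly at about 0.0537.

```bash
python3 -m inch '{"translation":[[0,0,-0.02],[0,0,-0.02]],"rot":[[0,0,0],[0,0,0]],"jaw":[0,0]}' | grep -E 'pos|ft'
python3 -m inch '{"translation":[[0,0,-0.02],[0,0,-0.02]],"rot":[[0,0,0],[0,0,0]],"jaw":[0,0]}' | grep -E 'pos|ft'
python3 -m inch '{"translation":[[0,0,-0.02],[0,0,-0.02]],"rot":[[0,0,0],[0,0,0]],"jaw":[0,0]}' | grep -E 'pos|ft'
python3 -m inch '{"translation":[[0,0,-0.02],[0,0,-0.02]],"rot":[[0,0,0],[0,0,0]],"jaw":[0,0]}' | grep -E 'pos|ft'
```

```text
ee_pos: [0.5004, 0.2686, 0.0552]
ft_force: [-4.8, -2.0, 10.2]
ee_pos: [0.5003, 0.2685, 0.0541]
ft_force: [-4.5, -1.7, 11.5]
ee_pos: [0.5002, 0.2685, 0.0538]
ft_force: [-8.3, -4.1, 19.8]
ee_pos: [0.5002, 0.2686, 0.0538]
ft_force: [-9.3, -5.4, 22.7]
```

It went down 4.5 mm (0.0583 to 0.0538) and then turned stiff at 23 N. I'll lift off and look.

```bash
python3 -m inch '{"translation":[[0,0,0.1],[0,0,0.5],[0,0,0.8],[0,0,0.8],[0,0,0.8]],"rot":[[0,0,0],[0,0,0],[0,0,0],[0,0,0],[0,0,0]],"jaw":[0,0,0,0,0]}'
python3 - <<'E'
from bench import r,eyes
import cv2,numpy as np
a=eyes.camera("scene");cv2.imwrite("pics/s9.png",a)
C=np.hstack([cv2.resize(cv2.convertScaleAbs(x[205:275,380:445],alpha=1.8),(390,420),interpolation=cv2.INTER_CUBIC) for x in(cv2.imread("pics/s1.png"),a)])
cv2.imwrite("pics/c9.png",C)
E
```

```text
time: 11.8
ee_pos: [0.5006, 0.2687, 0.1343]
eef_rot: [0.226, 0.974, 0.0, 0.0]
ft_force: [-0.8, -0.7, -0.4]
width: 0.0008
```

View pics/c9.png

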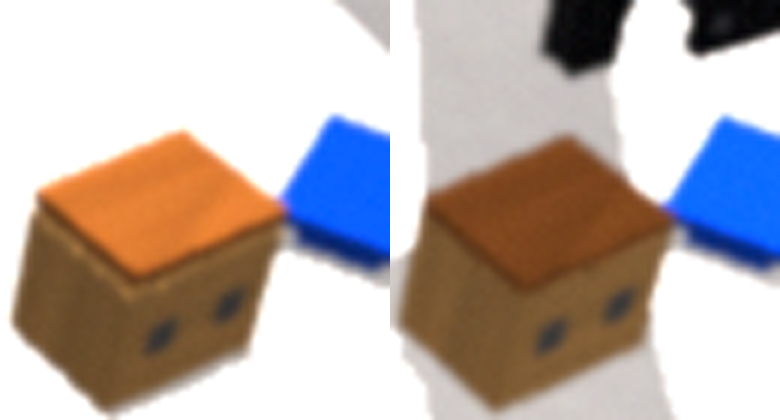

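The picture shows the roof lying level and flush on its walls, with the earlier gap gone. It is lower all round: the front corner went from (135,280) to (525-390=135,290). The hand is well clear, so I'm handing in.

```bash
python3 -c "
from bench import r
s=r.read_state();print(s['time'],s['joint_vel'],s['ft_force']);print(r.close_job())"
```

```text
11.85 [ 0.0013138   0.0150329  -0.00097642  0.01503717  0.00010663  0.00194527
 -0.00189824] [-0.48433741 -0.65033722 -0.43648521]
the job is handed in; nothing more can be done
None
```

The loose roof is pressed home, and I handed the job in at about 11.9 s with the fingers clear of it.

- **Finding it:** I pressed the roof at about (0.49, 0.27) near its -x end. With only a few newtons at the fingertips its far end lifted clearly in the picture, and it levelled again when let go. It was the first one I tried, so I did not press the other three.
- **Seating it:** I pressed that roof in its middle. It held to about 9 N, gave way at 10–11 N, went down 4.5 mm and then turned stiff; I stopped at 23 N.
- **Last check:** After lifting off, the picture shows it lying level and flush on its walls with the gap gone. I did not press an end again to prove it no longer rocks.
- **What disagreed:** The closed fingertips stood about 20–25 mm higher than the stated geometry and about 11 mm toward -x. I corrected for this using the pictures and the contact force.

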